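# Start the dent-inspection lamp at its control box

### The job

Start the inspection lamp from its white control box, just by pressing: first push the raised end of the rocker switch right over, then push the square key fully in so that it stays in, and then press the large round button all the way down and let it come back up. Do not press the small round button. Nothing is to be picked up: leave the tools, bottles and other loose things where they are.

Things in the scene. Friction and masses are not known exactly. Their poses are not given: they have to be found in the camera images.
- control_box: white steel box, screwed down, 200 (x) x 220 (y) x 70 mm high; origin at the centre of its underside. Its flat top carries four grey controls in black bezels (12 mm high), square to the box, at the corners of a 90 (x) x 104 (y) mm rectangle centred on it; which control is in which corner varies
- rocker_push (a point): point on the raised face of the rocker to push down: mid-width, 22 mm from the pivot towards the box's -x (robot) side. Paddle rocker, 60 mm long (along the box's x), 34 mm wide: two flat halves in a shallow V, pivoted in the middle 24 mm above the box top. At first the robot-side half slopes up (free end about 12 mm above the pivot) and the far half is level
- rocker_switch (a joint): rocker angle, rad: 0 to 0.06 = off, robot-side half raised; 0.40 = fully over (on), robot-side half lies level 24 mm above the box top. No spring: it stays where it is left; a few newtons move it
- square_top (a point): centre of the top face of the square key (30 x 30 mm, the only square control), 24 mm above the box top when up
- square_key (a joint): how far the square key is pushed in, m: about 0 (0 to 0.001) = up, 0.007 = fully in. No spring: it stays in; takes about 3 N
- start_button_top (a point): centre of the top face of the large round button (42 mm across), 22 mm above the box top when up
- start_button (a joint): how far the large round button is pressed, m: 0 = up, 0.006 = fully down. Spring return, 6 N fully down
- small_button_top (a point): centre of the top face of the small round button (20 mm across), 22 mm above the box top; not to be pressed
- small_button (a joint): how far the small round button is pressed, m: 0 = up, 0.006 = fully down. Spring return, 4 N fully down
- glue_tab: orange glue-pull tab, 24 mm across, 17 mm high, standing loose on the middle of the control box's top; origin at the centre of its underside; leave alone
- tap_pen: aluminium tap-down pen lying on the table left of the box, 140 mm long along its x, 18 mm high; origin near the middle of its underside; leave alone
- tab_jar: capped jar, 68 mm across, 70 mm high, on the table right of the box; origin at the centre of its underside; leave alone
- hammer: small hammer lying along its x on the table, left of the pen; origin near the middle of its underside; leave alone
- spray: white bottle, 50 mm across, 130 mm high, standing beyond the box; origin at the centre of its underside; leave alone
- flask: blue drinking flask, 68 mm across, 150 mm high, standing beyond the box; origin at the centre of its underside; leave alone
- wedge: grey stepped plastic wedge lying on the table right of the jar, 90 x 40 mm, 24 mm high; origin at the centre of its underside; leave alone

How it is judged (in metres and radians):
On the way, in this order (a step that is already met when the one before it is completed fails the run):
1. the rocker is pushed over (value of joint rocker_switch above 0.34 rad), for 0.1 s.
2. the square key is pushed fully in (value of joint rocker_switch above 0.34 rad and value of joint square_key above 0.0055 m), for 0.1 s.
3. the large round button is pressed down with the rocker over and the key in (all of step 2 and value of joint start_button above 0.0045 m), for 0.1 s.
4. the large round button is let go and is up again (value of joint start_button below 0.0015 m), for 0.1 s.
At the end, for the whole second after the job is handed in: The rocker is over (more than 0.34 of 0.40 rad), the square key is in (more than 5.5 of 7 mm), both round buttons are up (within 1.5 mm), and every loose thing is at rest within 25 mm of where it started (all of step 2 and value of joint each of start_button, small_button below 0.0015 m and distance of each of glue_tab, tap_pen, tab_jar, hammer, spray, flask, wedge from where it was at the start of the episode below 0.025 m and linear speed of each of glue_tab, tap_pen, tab_jar, hammer, spray, flask, wedge below 0.02 m/s); the robot touches nothing.
It fails at once if the small round button is pressed (value of joint small_button above 0.002 m).
It fails at once if the square key is pushed in before the rocker is over (value of joint square_key above 0.003 m and value of joint rocker_switch below 0.34 rad).
It fails at once if the large round button is pressed before the rocker is over and the square key is in (value of joint start_button above 0.002 m and (not (value of joint rocker_switch above 0.34 rad) or not (value of joint square_key above 0.0055 m))).
It fails at once if a loose thing is lifted, carried or shoved more than 25 mm (distance of any of glue_tab, tap_pen, tab_jar, hammer, spray, flask, wedge from where it was at the start of the episode above 0.025 m).
It also fails if it takes over 40 s, if anything falls off the work surface, if the arm or the gripper's body presses on something with over 40 N, if the wrist force passes 120 N, or if a joint passes its speed limit or range.

### The arm

A 6-joint arm with a two-finger parallel gripper is mounted at the origin on the work surface. World frame = base frame: x ahead of the robot, y to its left, z up, the work surface at z = 0. Lengths are in mm, angles in rad, forces in N, time in s.
With the tool pointing down it reaches from about 400 to 925 mm from the base axis. Payload 12.5 kg.
Tool frame: the origin (TCP) lies at the very end of the fingers, on their centre line; the grasp point (between the pads) lies 19 mm behind it; z points along the fingers, y is the direction in which the jaws open and shut (so a half turn about z gives the same grasp; the last joint's range is limited). The gripper opens to 95 mm and grips with 3 to 60 N. Pads are 20 mm wide; open, the fingers measure 119 mm over their backs; the gripper's body (75 mm by 180 mm) begins 59 mm behind the grasp point.
Start: joints at [-1.423, 0.491, 1.559, -0, 1.092, -0.106], TCP at [156.95, -604.991, 214.661] pointing down, gripper open.
Joint ranges: [-3.1, 3.1], [-0.84, 2.19], [0.05, 2.79], [-1.13, 4.28], [0.06, 2.93], [-2.69, 2.69]. Speed limits (rad/s): [2.22, 2.22, 2.79, 3.14, 3.14, 3.14].

### API

Orientations are given as [roll, pitch, yaw] about the fixed x, y, z axes, in that order (R = Rz(yaw) Ry(pitch) Rx(roll)).
In Python, from cell import env gives the robot as it stands.
- The arm moves only by the shell command python3 -m pendant 'ROWS'. ROWS is JSON, a list that holds one entry, the list of rows, each a list of 5 numbers: the opening, from 0 (shut) to 1 (fully open), then the shift along the tool's x, y, z in m, then the turn about the tool's z in rad. A call has exactly 8 rows; each row is the pose to reach, as a shift and turn from the pose commanded when the call began, along the tool's axes at that moment; what a row does not reach only later rows make up. A row lasts 1/10 s, in which the tool goes at most 50 mm and 8.59 degrees, less where a joint would pass 70% of its speed; a pose out of reach is approached as far as the arm can. A call with a gripper value outside its range is refused whole. The fingers move at their own pace and stop on an object; the grip force is fixed at half the most. Time passes only in rows, so rows that repeat a pose let the fingers close, or fill a call up. It gives the time, the measured TCP pose, the force and the opening at its end, in the units of the state.
- env.state(): the state, without advancing time (a new reading comes with each control period).
- env.read_camera(name): name is "scene" or "side" or "wrist"; returns a dict with "image" (384x512x3 uint8, blue, green, red), "range_z" (384x512 float32, mm along the optical axis (not along the pixel's ray), 0 where there is no reading), "fx", "fy", "cx", "cy" (pixels), "rvec" (rotation vector, rad) and "tvec" (3), from world to camera coordinates, as OpenCV has them; the wrist camera has in their place "tool_from_camera" (4x4, takes a point from camera to tool coordinates, whose origin is the TCP and whose axes are the flange's). Camera axes: x right, y down, z forward; pixel columns grow to the right and rows downward; lengths in mm; the calibration is good to about 2 mm. A picture is of the moment at which its call begins: read the wrist's pose just before it.
- env.job_done(): hands the job in, once; it reports no verdict.
The state is a dict: "t": time; "joints": joint angles; "qvel": joint speeds; "tau": joint torques, N m; "eef_pos": TCP position; "tcp_rot": TCP orientation; "ft_force": force on the tool from outside, world axes, zero at the start; "moment": the same for the moment, N m; "opening": opening from 0.0 (shut) to 1.0 (fully open).
Only numpy, scipy, OpenCV 4.12 (cv2) and the standard library are available. Lean on these libraries where they do the work, as an engineer would, in place of code of your own. Each camera call takes 0.05 s, during which the arm holds its last target. There are 200 camera calls.

## Working session

There is one attempt and no reset: what is moved stays moved. The work goes in short steps, Python scripts to look and compute and a shell command to move; the robot and the scene stay as the last step left them, time stands still between calls to the robot, and variables do not carry over. Pictures are saved under pics/ and viewed, about 8 in all and at most 12, crops included, and the job is handed in when it is done.

```bash
mkdir -p pics; cat > h.py <<'E'
import numpy as np,cv2
from cell import env
def cam(n):
    s=env.state(); c=env.read_camera(n)
    if 'rvec' in c:
        R=cv2.Rodrigues(np.array(c['rvec'],float))[0]; t=np.array(c['tvec'],float).ravel()
        T=np.eye(4);T[:3,:3]=R.T;T[:3,3]=-R.T@t
    else:
        from scipy.spatial.transform import Rotation as Ro
        W=np.eye(4);W[:3,:3]=Ro.from_euler('xyz',s['tcp_rot']).as_matrix();W[:3,3]=s['eef_pos']
        T=W@np.array(c['tool_from_camera'])
    v,u=np.mgrid[:384,:512]; z=c['range_z']
    P=np.stack([(u-c['cx'])/c['fx']*z,(v-c['cy'])/c['fy']*z,z],-1)@T[:3,:3].T+T[:3,3]
    P[z==0]=np.nan
    return c,P,T,s
E
python3 - <<'E'
from h import *
im=[]
for n in('scene','side'):
    c,P,T,s=cam(n); np.save(n+'P.npy',P); cv2.imwrite(f'pics/{n}.png',c['image']); print(n,T[:3,3])
print(s)
E
```

```text
scene [1159.60824622  231.66849189  775.3915425 ]
side [266.33449101 640.63966238 771.7169156 ]
{'t': 0.05, 'joints': array([-1.42261634e+00,  4.91509422e-01,  1.55943042e+00, -3.59987103e-05,
        1.09168109e+00, -1.05599375e-01]), 'qvel': array([ 1.70714007e-04, -1.27123671e-03, -1.05978977e-05, -9.29770752e-04,
       -2.00909089e-03,  9.37213794e-05]), 'tau': array([ 4.78701972e-03, -6.14228868e+01, -2.58916694e+01,  6.94708410e-02,
        4.69937688e-02, -3.35788025e-05]), 'eef_pos': array([ 156.89461926, -604.74793694,  214.09944732]), 'tcp_rot': array([-3.14056674e+00, -7.66332440e-05,  2.53795932e-01]), 'ft_force': array([-0.26375866,  0.22880083, -0.37599711]), 'moment': array([-0.00818312, -0.01251848,  0.00401668]), 'opening': 0.9992258545282773}
```

View pics/scene.png

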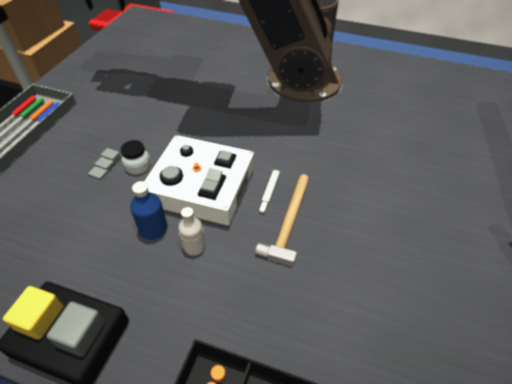

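The scene camera looks back at the robot. The box top spans about (150–253, 137–205). The large button is at (172,175), the small one at (187,150), the square key at (227,158), the rocker at (212,182) and the tab at (197,168).

```bash
python3 - <<'E'
import numpy as np,cv2
for n in('scene','side'):
    P=np.load(n+'P.npy'); 
    if n=='scene':
        c0=np.nanmedian(P[160:175,190:205].reshape(-1,3),0); print(c0)
    near=np.hypot(P[...,0]-c0[0],P[...,1]-c0[1])<170
    m=near&(abs(P[...,2]-70)<5)
    k,l,st,_=cv2.connectedComponentsWithStats(m.astype(np.uint8)); i=1+st[1:,4].argmax(); q=P[l==i]
    r=cv2.minAreaRect(q[:,:2].astype(np.float32)); print(n,len(q),np.median(q[:,2]),r)
    tab=near&(abs(P[...,2]-2)<10);print('table z',np.nanmedian(P[tab][:,2]))
    (cx,cy),_,_=r
    m=near&(P[...,2]>85)&(np.hypot(P[...,0]-cx,P[...,1]-cy)<95)
    k,l,st,ce=cv2.connectedComponentsWithStats(m.astype(np.uint8))
    for i in range(1,k):
        if st[i,4]>8: q=P[l==i]; print(ce[i].round(),st[i,4],np.median(q,0).round(1),q.min(0).round(1),q.max(0).round(1))
E
```

```text
[ 564.44502565 -128.62587184   70.65880762]
scene 3902 69.73614109732335 ((563.8959350585938, -124.5912094116211), (202.8016357421875, 221.31210327148438), 2.0373239517211914)
table z -0.16562024521931562
[185. 147.] 45 [ 522.4 -177.6   91.3] [ 511.  -186.6   85.1] [ 530.3 -168.2   93.7]
[224. 156.] 129 [520.1 -74.   92.4] [501.3 -89.5  85.1] [532.2 -59.7  95.2]
[195. 164.] 22 [ 564.6 -129.9   86.9] [ 557.3 -137.7   85.2] [ 570.8 -124.4   88.9]
[170. 172.] 198 [ 613.  -172.8   91.3] [ 590.9 -195.9   85.3] [ 632.7 -153.3   94.8]
[211. 179.] 343 [604.3 -70.5  95.5] [576.3 -88.9  85.5] [637.1 -53.5 105.5]
side 2942 71.27220440710425 ((560.794189453125, -124.61226654052734), (199.4205780029297, 226.76380920410156), 2.4854328632354736)
table z 1.361458970663648
[285. 145.] 141 [ 606.8 -170.2   92.8] [ 585.2 -195.5   85. ] [ 633.8 -151.    95.6]
[316. 155.] 43 [ 517.3 -176.1   92.4] [ 502.7 -186.1   85. ] [ 530.1 -166.7   95.2]
[270. 166.] 248 [600.2 -66.   96.6] [571.8 -88.3  85. ] [635.4 -51.8 107.2]
[294. 160.] 20 [ 563.  -129.7   88. ] [ 555.1 -138.4   85.4] [ 569.6 -123.1   90.2]
[302. 178.] 132 [512.6 -70.5  93.4] [495.6 -92.6  85. ] [534.6 -58.5  97. ]
```

View pics/side.png

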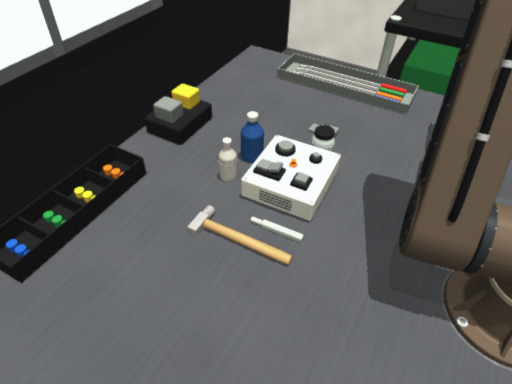

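Both cameras agree: box centre (562, −125), yaw about 0.039, top at z ≈ 70. The controls sit where the 90 x 104 mm rectangle predicts, to within about 3 mm. Next I shut the gripper and move over the box.

```bash
python3 -m pendant '[[[0,0.02,-0.015,0,0.04],[0,0.06,-0.045,0,0.12],[0,0.1,-0.075,0,0.2],[0,0.14,-0.105,0,0.215],[0,0.18,-0.135,0,0.215],[0,0.22,-0.165,0,0.215],[0,0.26,-0.195,0,0.215],[0,0.28,-0.21,0,0.215]]]'
cat > go.py <<'E'
import sys
from h import *
from scipy.spatial.transform import Rotation as Ro
s=env.state();R=Ro.from_euler('xyz',s['tcp_rot'])
print('tool shift mm',R.inv().apply(np.array(eval(sys.argv[1]))-s['eef_pos']).round(1),'yaw',s['tcp_rot'].round(3),'pos',s['eef_pos'].round(1),'F',s['ft_force'].round(1),s['t'],s['opening'])
E
python3 go.py '(583,-71.7,140)'
```

```text
t: 0.9
eef_pos: [376.7, -328.5, 214.6]
tcp_rot: [-3.141, 0.0, 0.041]
ft_force: [-1.0, -0.7, -0.6]
opening: 0.382
tool shift mm [ 216.6 -248.1   74.7] yaw [-3.141  0.     0.041] pos [ 376.7 -328.5  214.6] F [-1.  -0.7 -0.6] 0.9 0.3820872738484365
```

```bash
python3 -m pendant '[[[0,0.025,-0.03,0,0],[0,0.056,-0.065,0,0],[0,0.088,-0.1,0,0],[0,0.12,-0.137,0,0],[0,0.152,-0.174,0,0],[0,0.184,-0.211,0,0.002],[0,0.21,-0.24,0.02,0.002],[0,0.2165,-0.248,0.04,0.002]]]'
python3 - <<'E'
from h import *
c,P,T,s=cam('wrist'); cv2.imwrite('pics/w.png',cv2.resize(c['image'],(768,576))); np.save('w.npy',P)
for n in('scene','side'):
    c=cam(n)[0]['image']; cv2.imwrite(f'pics/{n}2.png',cv2.resize(c[90:240,110:310] if n=='scene' else c[70:220,200:400],(800,600)))
E
python3 go.py '(583,-71.7,110)'
```

```text
t: 1.7
eef_pos: [583.9, -72.2, 174.0]
tcp_rot: [3.142, -0.001, 0.04]
ft_force: [0.3, 0.1, 0.9]
opening: 0.003
tool shift mm [ 1.9 -2.8 63.5] yaw [-3.141e+00  3.000e-03  3.800e-02] pos [581.4 -74.6 173.5] F [0.5 0.6 1. ] 1.85 0.01081568870962528
```

View pics/w.png

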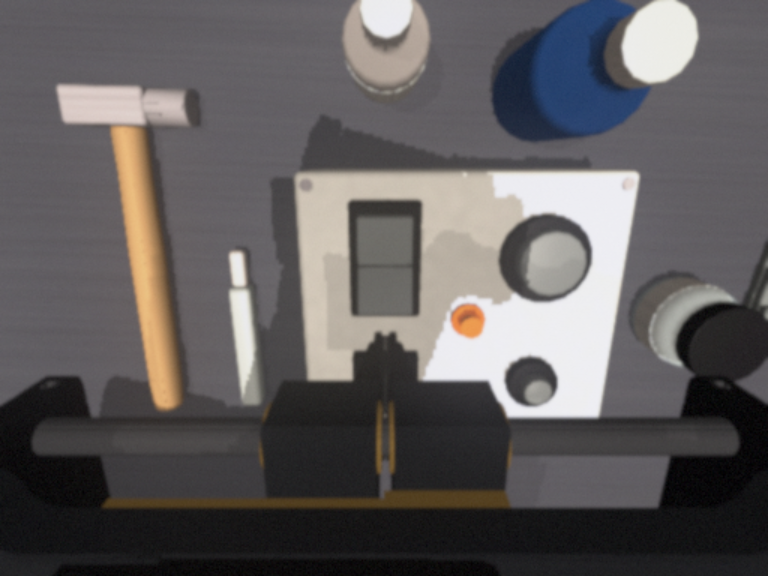

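The wrist view shows the shut fingertip at (385,335), in line with the rocker (centre 385,265; near end 315). The large button is at (547,258), the small one at (533,382) and the tab at (468,320).

```bash
python3 -m pendant '[[[0,0,0,0.03,0],[0,0,0,0.055,0],[0,0,0,0.064,0],[0,0,0,0.069,0],[0,0,0,0.073,0],[0,0,0,0.077,0],[0,0,0,0.0785,0],[0,0,0,0.0785,0]]]'
python3 - <<'E'
import numpy as np
P=np.load('w.npy')
for n,u,v in(('far half',385,235),('near half',385,290),('large',557,262),('tab',468,318),('box',450,200)):
    x,y=int(u/1.5),int(v/1.5);print(n,np.nanmedian(P[y-3:y+4,x-3:x+4].reshape(-1,3),0).round(1))
E
python3 go.py '(583,-71.7,92)'
```

```text
t: 2.65
eef_pos: [582.2, -75.3, 96.4]
tcp_rot: [3.141, -0.001, 0.037]
ft_force: [-0.4, 0.8, 0.2]
opening: 0.006
far half [624.8 -69.4  94.1]
near half [591.5 -70.7  98.2]
large [ 611.9 -175.8   91.1]
tab [ 568.7 -127.5   85.1]
box [ 644.3 -110.7   68.7]
tool shift mm [ 1.  -3.6  4.4] yaw [ 3.141e+00 -1.000e-03  3.700e-02] pos [582.2 -75.3  96.4] F [-0.4  0.8  0.2] 2.65 0.006132878912742032
```

```bash
python3 -m pendant '[[[0,0,0,0.001,0],[0,0,0,0.002,0],[0,0,0,0.003,0],[0,0,0,0.004,0],[0,0,0,0.005,0],[0,0,0,0.005,0],[0,0,0,0.005,0],[0,0,0,0.005,0]]]'
python3 go.py '(515.3,-74.4,100)'
```

```text
t: 3.45
eef_pos: [582.3, -75.3, 93.9]
tcp_rot: [3.141, -0.002, 0.037]
ft_force: [-11.1, -0.5, 30.1]
opening: 0.007
tool shift mm [-66.9  -3.4  -6.2] yaw [ 3.141e+00 -2.000e-03  3.700e-02] pos [582.3 -75.3  93.9] F [-11.1  -0.5  30.1] 3.45 0.006733774049106514
```

30 N at z = 93.9, the level height, so the rocker is on its stop. I lift, move above the key and check.

```bash
python3 -m pendant '[[[0,0,0,-0.02,0],[0,0,0,-0.035,0],[0,-0.02,-0.001,-0.035,0],[0,-0.045,-0.002,-0.035,0],[0,-0.063,-0.003,-0.035,0],[0,-0.067,-0.003,-0.033,0],[0,-0.067,-0.003,-0.033,0],[0,-0.067,-0.003,-0.033,0]]]'
python3 - <<'E'
from h import *
for n in('scene','side'):
    c,P,T,s=cam(n); i=c['image']; cv2.imwrite(f'pics/{n}3.png',cv2.resize(i[120:225,140:280] if n=='scene' else i[90:210,230:390],(800,600)))
c,P,T,s=cam('wrist'); cv2.imwrite('pics/w3.png',c['image']); np.save('w3.npy',P)
E
python3 go.py '(515.3,-74.4,100)'
```

```text
t: 4.25
eef_pos: [515.9, -74.8, 124.1]
tcp_rot: [3.141, -0.001, 0.037]
ft_force: [-0.2, -0.6, 0.6]
opening: 0.003
tool shift mm [-0.2 -0.3 23.9] yaw [ 3.141 -0.     0.037] pos [515.6 -74.7 123.9] F [ 1.  -0.4 -1. ] 4.4 0.0036452372053514684
```

View pics/w3.png

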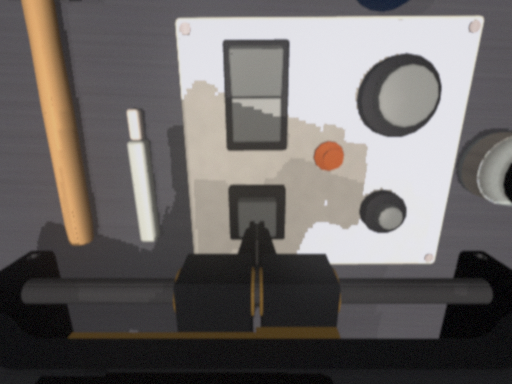

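View pics/scene3.png

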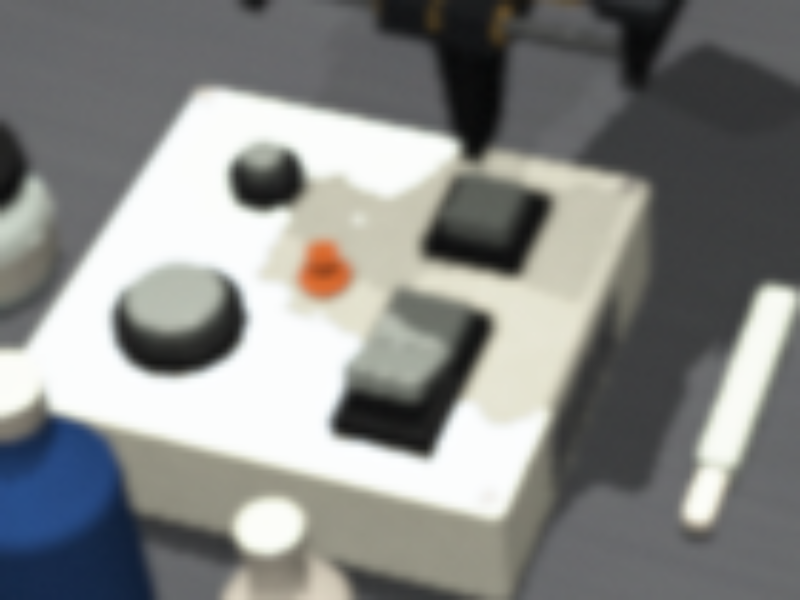

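The rocker is over: in the scene crop its far half at (395,350) is raised and its near half at (440,310) is level. The fingertip is lined up with the square key (wrist view 257,212). Next I check the rocker depth and press the key.

```bash
python3 - <<'E'
import numpy as np
P=np.load('w3.npy')
for n,u,v in(('far end',256,53),('far in',256,85),('near in',256,110),('near end',256,135),('square',257,205),('large',408,97)):
    print(n,np.nanmedian(P[v-3:v+4,u-5:u+6].reshape(-1,3),0).round(1))
E
python3 -m pendant '[[[0,0,0,0.015,0],[0,0,0,0.026,0],[0,0,0,0.03,0],[0,0,0,0.033,0],[0,0,0,0.036,0],[0,0,0,0.038,0],[0,0,0,0.039,0],[0,0,0,0.04,0]]]'; python3 go.py '(515.3,-74.4,86)'
```

```text
far end [630.6 -69.6 103.7]
far in [612.7 -70.2  96.2]
near in [597.  -70.8  92.9]
near end [580.1 -71.4  93.1]
square [527.7 -74.   92. ]
large [ 609.2 -173.6   91.2]
t: 5.2
eef_pos: [515.0, -74.6, 86.5]
tcp_rot: [3.141, -0.001, 0.037]
ft_force: [-13.2, 4.2, 44.8]
opening: 0.005
tool shift mm [ 0.3 -0.2  0.5] yaw [ 3.141e+00 -1.000e-03  3.700e-02] pos [515.  -74.6  86.5] F [-13.2   4.2  44.8] 5.2 0.004950534143785704
```

45 N at z = 86.5, so the key is bottomed. I lift and go to the large button.

```bash
python3 -m pendant '[[[0,0,0,-0.015,0],[0,0,0,-0.035,0],[0,0.015,0.015,-0.04,0],[0,0.04,0.043,-0.04,0],[0,0.065,0.072,-0.04,0],[0,0.085,0.095,-0.04,0],[0,0.09,0.103,-0.04,0],[0,0.09,0.103,-0.04,0]]]'
python3 - <<'E'
from h import *
for n in('scene','side'):
    c,P,T,s=cam(n); i=c['image']; cv2.imwrite(f'pics/{n}4.png',cv2.resize(i[120:225,140:280] if n=='scene' else i[90:210,230:390],(800,600)))
    v,u={'scene':(157,226),'side':(179,302)}[n]
    m=(abs(P[...,0]-515)<9)&(abs(P[...,1]+74)<9)&(P[...,2]<105); print(n,'square z',np.nanmedian(P[m][:,2]))
    P0=np.load(n+'P.npy');m=(abs(P0[...,0]-515)<9)&(abs(P0[...,1]+74)<9)&(P0[...,2]<105); print('before',np.nanmedian(P0[m][:,2]))
E
python3 go.py '(609.2,-174.2,100)'
```

```text
t: 6.0
eef_pos: [608.8, -175.1, 123.7]
tcp_rot: [3.141, -0.0, 0.036]
ft_force: [0.7, -0.4, -0.7]
opening: 0.004
scene square z 86.86901172069253
before 92.62269943525621
side square z 88.89116055531235
before 94.09426201413527
tool shift mm [ 1.3  0.6 23.9] yaw [-3.141e+00  1.000e-03  3.700e-02] pos [ 607.9 -173.6  123.9] F [ 0.4  1.  -0.7] 6.1 0.005995751980691577
```

View pics/side4.png

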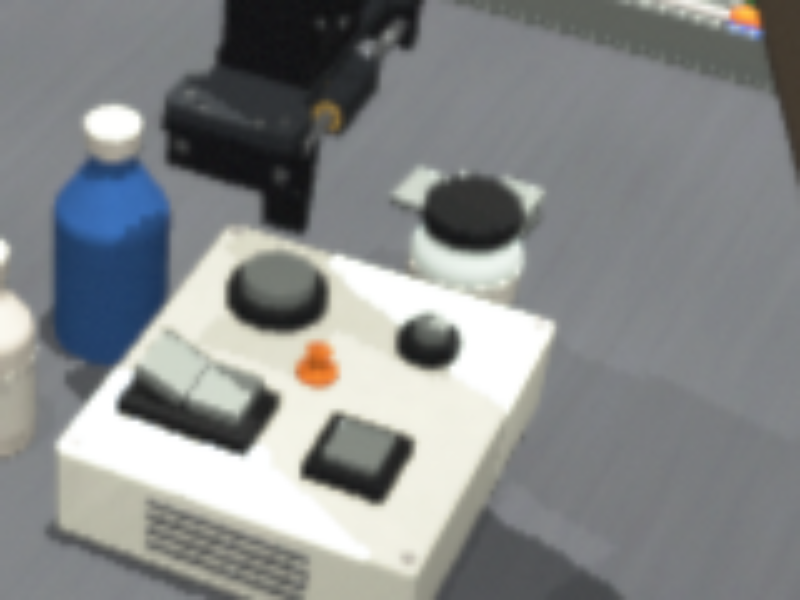

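The side crop shows the rocker over (195,380), the key lower at (360,445), the tab undisturbed at (318,362), and the fingertip over the large button (278,285). The key top is now 17.1 mm above the box top; fully in is 17. I press the button.

```bash
python3 -m pendant '[[[0,0.001,0,0.015,0],[0,0.001,0,0.027,0],[0,0.001,0,0.032,0],[0,0.001,0,0.036,0],[0,0.001,0,0.038,0],[0,0.001,0,0.039,0],[0,0.001,0,0.04,0],[0,0.001,0,0.04,0]]]'; python3 go.py '(609.2,-174.2,86)'
```

```text
t: 6.9
eef_pos: [609.2, -173.7, 86.1]
tcp_rot: [-3.141, 0.0, 0.037]
ft_force: [-8.8, 6.2, 21.3]
opening: 0.01
tool shift mm [0.  0.5 0.1] yaw [-3.141  0.     0.037] pos [ 609.2 -173.7   86.1] F [-8.8  6.2 21.3] 6.9 0.009595200133062889
```

21 N at z = 86.1, against a 6 N spring, so the button is on its stop. I hold briefly, then lift clear.

```bash
python3 -m pendant '[[[0,0,0,0,0],[0,0,0,0,0],[0,0,0,-0.015,0],[0,0,0,-0.045,0],[0,0,0,-0.085,0],[0,0,0,-0.115,0],[0,0,0,-0.12,0],[0,0,0,-0.12,0]]]'
python3 -m pendant '[[[0,-0.03,0,0,0],[0,-0.07,0,0,0],[0,-0.11,0,0,0],[0,-0.14,0,0,0],[0,-0.15,0,0,0],[0,-0.15,0,0,0],[0,-0.15,0,0,0],[0,-0.15,0,0,0]]]'
python3 - <<'E'
from h import *
for n in('scene','side'):
    c,P,T,s=cam(n); i=c['image']; cv2.imwrite(f'pics/{n}5.png',cv2.resize(i[110:270,80:320],(800,533)))
    P0=np.load(n+'P.npy')
    for k,x,y,r in(('square',515.3,-74.4,9),('large',609.2,-174.2,10),('small',519.3,-178.4,6),('near',583.3,-71.7,7),('far',627,-70,6)):
        f=lambda Q:np.nanmedian(Q[(abs(Q[...,0]-x)<r)&(abs(Q[...,1]-y)<r)&(Q[...,2]<115)][:,2]).round(1)
        print(n,k,f(P0),f(P))
E
```

```text
t: 7.7
eef_pos: [609.9, -174.4, 205.0]
tcp_rot: [3.141, -0.002, 0.037]
ft_force: [-0.3, 0.1, -0.1]
opening: 0.006
t: 8.5
eef_pos: [460.8, -179.8, 203.7]
tcp_rot: [-3.142, 0.0, 0.037]
ft_force: [0.6, 0.3, 0.3]
opening: 0.004
scene square 92.6 87.1
scene large 92.1 91.6
scene small 91.9 91.8
scene near 100.9 93.6
scene far 94.9 101.5
side square 94.2 88.2
side large 93.5 93.5
side small 93.1 92.9
side near 102.3 95.1
side far 96.0 104.2
```

View pics/scene5.png

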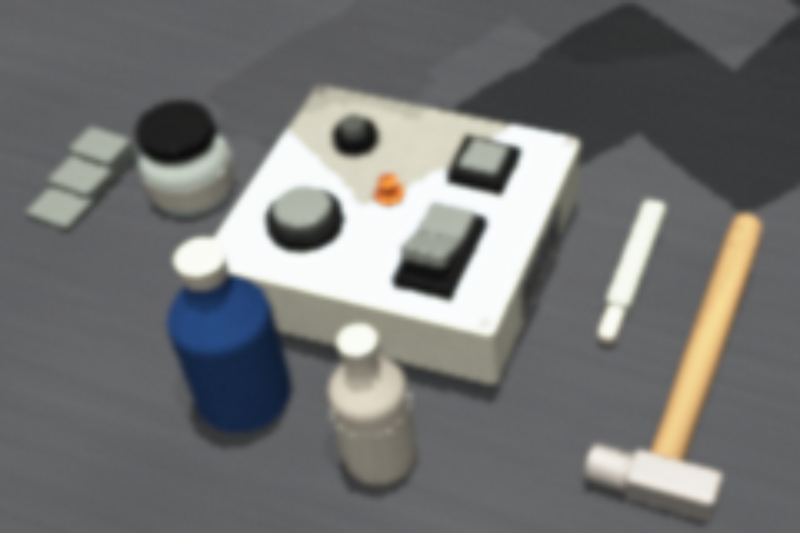

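The final picture shows the rocker over (440,240), the key in (485,155), both round buttons up (305,215 and 355,133) and every loose thing in its place. The arm is clear, so I hand in.

```bash
python3 -c "from cell import env; print(env.job_done())"
```

```text
the job is handed in; nothing more can be done
None
```

I pressed the controls in the order asked with the shut fingertip, and handed the job in at about 8.6 s. No verdict was reported.

| Control | Fingertip at the stop | Force | Last camera check (scene / side) |
|---|---|---|---|
| Rocker | z = 93.9 mm (level height is 94) | 30 N | robot-side half 7 mm lower, far half 7–8 mm higher |
| Square key | z = 86.5 mm (fully in is 87) | 45 N | top at 87.1 / 88.2 mm |
| Large round button | z = 86.1 mm (fully down is 86) | 21 N | back up, within 0.5 mm of its start |
| Small round button | not pressed | – | within 0.2 mm of its start |

- **Key travel:** comparing depth images before and after gives only 5.5 to 6 mm, less than the nominal 7 mm and close to the 5.5 mm limit. Its height above the box top (about 17 mm) and the firm stop both say it is fully in.
- **Loose things:** they look undisturbed in the last picture, but I did not measure their positions. The arm was clear of everything, with force near zero.

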